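# Colour call at the drawing board

## Task

Show the colourist what to paint next by pointing with the fingertips, touching nothing: first point straight down at the lid of the yellow paint pot, the fingertips a centimetre or two above it, and keep still there for two seconds so that it is understood. Then lift away and point in the same way at the middle of the one medallion on the drawing board's sheet that is still blank white, and finish there, still pointing at it and not touching it. Do not bring the fingertips down to any other pot or medallion on the way, and do not touch, shift or pick up anything.

Things in the scene. Friction and masses are not known exactly. Their poses are not given: they have to be found in the camera images.
- pot_yellow_lid (a point): Centre of the top of the yellow paint pot's lid. The pot is a loose screw-top jar, yellow with a white label band, lid the same yellow, 45 mm across and 60 mm tall (this point is 60 mm above its underside), standing upright in the tray. This is the pot to point at.
- pot_blue_lid (a point): Centre of the top of the blue paint pot's lid. The pot is a loose screw-top jar, blue with a white label band, lid the same blue, 45 mm across and 60 mm tall (this point is 60 mm above its underside), standing upright in the tray. Leave it alone.
- pot_red_lid (a point): Centre of the top of the red paint pot's lid. The pot is a loose screw-top jar, red with a white label band, lid the same red, 45 mm across and 60 mm tall (this point is 60 mm above its underside), standing upright in the tray. Leave it alone.
- pot_green_lid (a point): Centre of the top of the green paint pot's lid. The pot is a loose screw-top jar, green with a white label band, lid the same green, 45 mm across and 60 mm tall (this point is 60 mm above its underside), standing upright in the tray. Leave it alone.
- pot_yellow: The yellow paint pot itself; origin at the centre of its underside, z up.
- pot_blue: The blue paint pot itself; origin at the centre of its underside, z up.
- pot_red: The red paint pot itself; origin at the centre of its underside, z up.
- pot_green: The green paint pot itself; origin at the centre of its underside, z up.
- tray: Open wooden tray, 200 x 200 mm, rim 22 mm high, floor 6 mm thick, fixed to the table, in which the four pots stand in a square about 90 mm apart, in any order; origin under its centre on the table, x and y along its sides, z up.
- blank_medallion (a point): Middle of the blank white oval medallion (thin dark outline, 96 x 78 mm), on the printed face of the sheet; this is the medallion to point at. Its z axis is the sheet's normal, pointing up out of the paper; x runs along the oval's length, y across it.
- painted_medallion_1 (a point): Middle of a finished medallion: blue oval with orange rim and orange leaf, 96 x 78 mm, on the sheet; same axes as the blank one. Not to be pointed at.
- painted_medallion_2 (a point): Middle of a finished medallion: blue oval with orange rim and orange leaf, 96 x 78 mm, on the sheet; same axes as the blank one. Not to be pointed at.
- painted_medallion_3 (a point): Middle of a finished medallion: blue oval with orange rim and orange leaf, 96 x 78 mm, on the sheet; same axes as the blank one. Not to be pointed at.
- sheet: Square teal proof sheet, 230 x 230 mm, with small yellow stars, taped by its corners at the middle of the drawing board, turned any way round. It bears four oval medallions in a square 110 mm apart: three finished, one blank. Origin at its centre on the underside (its face is 2 mm above), z along its normal; the blank medallion lies at x -55, y +55 mm.
- board (a joint): Slope of the drawing board in rad, 0 when flat; it starts between 0.12 and 0.32 and stays put by friction. The board is pale wood, 420 mm wide and 360 mm deep, hinged along its edge nearest the robot, at 26 mm above the table, with a low ledge along that edge, on an open wooden base frame; it rises away from the robot, its far edge up to about 155 mm above the table. Steel quadrants and black thumb knobs stand at its two side edges.
- mug: Blue mug, 82 mm across and 95 mm tall, on the table beyond the tray; origin at the centre of its underside. Leave it alone.
Mind the look-alikes: they are no part of the job. What is meant by the pot_yellow is not brown, pink or purple, and is the smaller of those in its own colour.

How it is judged:
By the outcome, as a careful person would: the job done as asked, in the order asked, and still so for the second after the job is handed in, with the robot touching nothing.
It also fails if it takes over 40 s, if anything falls off the work surface, if the arm or the gripper's body presses on something with over 40 N, if the wrist force passes 120 N, or if a joint passes its speed limit or range.

## Robot

A 6-joint arm with a two-finger parallel gripper is mounted at the origin on the work surface. World frame = base frame: x ahead of the robot, y to its left, z up, the work surface at z = 0. Lengths are in m, angles in rad, forces in N, time in s.
With the tool pointing down it reaches from about 0.25 to 0.775 m from the base axis. Payload 4 kg.
Tool frame: the origin (TCP) lies on the centre line of the jaws, within the pads' length; the fingertips stand 8 mm ahead of it and the grasp point (between the pads) lies 11 mm behind it; z points along the fingers, y is the direction in which the jaws open and shut (so a half turn about z gives the same grasp; the last joint's range is limited). The gripper opens to 94 mm and grips with 3 to 60 N. Pads are 16 mm wide; open, the fingers measure 119 mm over their backs; the gripper's body (75 mm by 177 mm) begins 78 mm behind the grasp point.
Start: joints at [-1.408, 0.087, 1.371, -0, 1.684, -0.103], TCP at [0.144, -0.531, 0.214] pointing down, gripper open.
Joint ranges: [-3.1, 3.1], [-0.76, 2.03], [0.27, 2.55], [-1.08, 4.22], [0.17, 2.65], [-2.57, 2.57]. Speed limits (rad/s): [2.79, 2.79, 3.14, 3.14, 3.14, 3.14].

## Interface

Orientations are given as [roll, pitch, yaw] about the fixed x, y, z axes, in that order (R = Rz(yaw) Ry(pitch) Rx(roll)).
In Python, from bench import robot, cams, close_job gives the robot as it stands.
- The arm moves only by the tool arm_command, never from a script. Its argument "plan" is one flat list of numbers, 7 for each row, row after row: the shift along the tool's x, y, z in cm, then the turn, a rotation vector about the tool's x, y, z in degrees, then the closure, from 0 (fully open) to 1 (shut). A call has 1 to 8 rows; each row shifts and turns the commanded pose from where the row before left it, along the tool's axes as they then stand; what a row does not reach is not made up. A row lasts 1/8 s, in which the tool goes at most 62.5 mm and 10.7 degrees, less where a joint would pass 70% of its speed; a pose out of reach is approached as far as the arm can. A call with a gripper value outside its range is refused whole. The fingers move at their own pace and stop on an object; the grip force is fixed at half the most. Time passes only in rows, so rows that do not move let the fingers close. It gives the time, the measured TCP pose, the force and the opening at its end, in the units of the state.
- robot.get_obs(): the state, without advancing time (a new reading comes with each control period).
- cams.snapshot(name): name is "scene" or "top"; returns a dict with "pixels" (420x560x3 uint8, red, green, blue), "fov_y" (degrees; the focal length in pixels is half the picture's height over the tangent of half this angle, whatever the lens; pixels are square), "cx", "cy" (the principal point, pixels), "k1" (the pictures are not rectified: a ray, as slopes to the right and down, at radius r is drawn at 1 + k1 r^2 times it, then the intrinsics apply), "camera_from_world" (4x4, takes a point from world to camera coordinates). Camera axes: x right, y up, looking along -z (the intrinsics and any distortion apply to the point x, -y, -z); pixel columns grow to the right and rows downward; lengths in m; the calibration is good to about 2 mm. A picture is of the moment at which its call begins. There is no depth.
- close_job(): hands the job in, once; it reports no verdict.
The state is a dict: "time": time; "joint_positions": joint angles; "qvel": joint speeds; "joint_torque": joint torques, N m; "tool_pos": TCP position; "ee_rot": TCP orientation; "wrist_force": force on the tool from outside, world axes, zero at the start; "wrist_torque": the same for the moment, N m; "width": finger opening in m.
Only numpy, scipy, OpenCV 4.12 (cv2) and the standard library are available. Lean on these libraries where they do the work, as an engineer would, in place of code of your own. Each camera call takes 0.05 s, during which the arm holds its last target.

## Working session

There is one attempt and no reset: what is moved stays moved. The work goes in short steps, Python scripts to look and compute and a tool call to move; the robot and the scene stay as the last step left them, time stands still between calls to the robot, and variables do not carry over. Pictures are saved under pics/ and viewed, and the job is handed in when it is done.

Besides the shell and the picture viewer there is one more tool, called after "Request:" as a command line: name --argument value ..., lists and objects as JSON in quotes. arm_command: Moves the arm, as the interface text tells. Its arguments: {"type":"object","properties":{"plan":{"type":"array","items":{"type":"number"}}},"required":["plan"]}

```bash
mkdir -p pics; python3 - <<'E'
from bench import robot,cams
import cv2,pickle
o=robot.get_obs();print(o)
d={}
for n in("scene","top"):
    s=cams.snapshot(n);d[n]=s
    cv2.imwrite(f"pics/{n}1.png",s["pixels"][:,:,::-1])
    print(n,{k:v for k,v in s.items() if k!="pixels"})
pickle.dump(d,open("s1.pkl","wb"))
E
```

```text
{'time': 0.0, 'joint_positions': array([-1.40811601e+00,  8.79478868e-02,  1.37219905e+00, -6.34614004e-05,
        1.68359633e+00, -1.03111472e-01]), 'qvel': array([ 0.00076904, -0.00157125,  0.00121855, -0.00273857,  0.00114264,
        0.00033982]), 'joint_torque': array([-2.49581262e-04, -3.40177095e+01, -3.02427614e+01,  7.18464050e-02,
        3.28217167e-02, -1.59991678e-04]), 'tool_pos': array([ 0.14435491, -0.53018394,  0.21233605]), 'ee_rot': array([-3.13944697e+00, -1.58621999e-04,  2.65784543e-01]), 'wrist_force': array([ 0.15794219,  0.087217  , -0.25959191]), 'wrist_torque': array([ 0.05686504, -0.06340608,  0.00880118]), 'width': 0.09413627280706152}
scene {'fov_y': 50.29638518976952, 'cx': 277.7829209277874, 'cy': 209.11014951002832, 'k1': 0.04948482563604035, 'camera_from_world': array([[-0.19177999,  0.98133644,  0.01411504,  0.21910827],
       [-0.82037315, -0.16818446,  0.54653626,  0.36320249],
       [ 0.53870988,  0.09323512,  0.83731647, -1.69476207],
       [ 0.        ,  0.        ,  0.        ,  1.        ]])}
top {'fov_y': 55.395893510199855, 'cx': 284.7430172138503, 'cy': 208.9426248736049, 'k1': -0.11793313603667327, 'camera_from_world': array([[ 0.00904823, -0.99994394,  0.00550018, -0.13481104],
       [ 0.98335473,  0.00989605,  0.1814264 , -0.55181854],
       [-0.18147066,  0.00376704,  0.98338914, -0.92821038],
       [ 0.        ,  0.        ,  0.        ,  1.        ]])}
```

View pics/scene1.png

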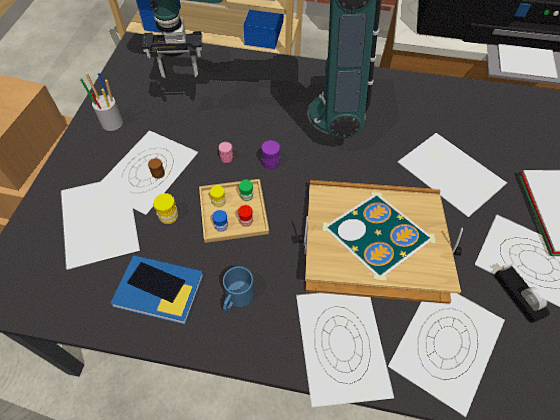

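View pics/top1.png

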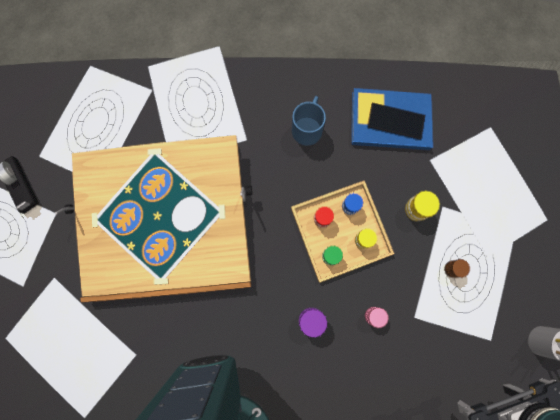

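```bash
cat > h.py <<'E'
import numpy as np,cv2,pickle
def K(s):
    f=210/np.tan(np.radians(s["fov_y"]/2)); return np.array([[f,0,s["cx"]],[0,f,s["cy"]],[0,0,1]]),np.array([s["k1"],0,0,0,0.])
F=np.diag([1,-1,-1.])
def ray(s,p):
    k,d=K(s);u=cv2.undistortPoints(np.array([[p]],float),k,d)[0,0]
    T=s["camera_from_world"];R=T[:3,:3];o=-R.T@T[:3,3]
    v=R.T@F@np.array([u[0],u[1],1]);return o,v/np.linalg.norm(v)
def onz(s,p,z):
    o,v=ray(s,p);return o+v*(z-o[2])/v[2]
def proj(s,X):
    k,d=K(s);T=s["camera_from_world"];c=(T[:3,:3]@np.array(X).T).T+T[:3,3]
    return cv2.projectPoints((c@F).reshape(-1,1,3),np.zeros(3),np.zeros(3),k,d)[0].reshape(-1,2)
def tri(r1,r2):
    (a,u),(b,v)=r1,r2
    t=np.linalg.lstsq(np.c_[u,-v],b-a,rcond=None)[0]
    p,q=a+t[0]*u,b+t[1]*v
    return (p+q)/2,np.linalg.norm(p-q)
E
python3 - <<'E'
from h import *
d=pickle.load(open("s1.pkl","rb"))
cr={"scene":(180,160,270,250),"top":(285,175,400,290)}
cm={"scene":(300,180,445,290),"top":(85,140,235,290)}
for n in d:
    im=d[n]["pixels"][:,:,::-1]
    for t,c in(("p",cr[n]),("m",cm[n])):
        x0,y0,x1,y1=c;k=cv2.resize(im[y0:y1,x0:x1],None,fx=4,fy=4,interpolation=cv2.INTER_NEAREST)
        cv2.imwrite(f"pics/z_{n}_{t}.png",k)
    hsv=cv2.cvtColor(np.ascontiguousarray(im),cv2.COLOR_BGR2HSV)
    for nm,m in(("yel",cv2.inRange(hsv,(25,170,80),(34,255,255))),("white",cv2.inRange(hsv,(0,0,190),(180,40,255)))):
        nn,l,st,ce=cv2.connectedComponentsWithStats(m)
        for i in range(1,nn):
            if st[i,4]>25: print(n,nm,st[i],ce[i].round(1))
a=[cv2.imread(f"pics/z_{n}_{t}.png") for n in("scene","top") for t in "p"]
h=max(i.shape[0] for i in a)
cv2.imwrite("pics/zp.png",cv2.resize(np.hstack([cv2.copyMakeBorder(i,0,h-i.shape[0],0,4,0) for i in a]),None,fx=.95,fy=.95))
E
```

```text
scene yel [210 186  15  16 180] [216.9 192.7]
scene yel [154 193  21  24 370] [164.3 204.2]
scene yel [158 285  33  30 409] [175.5 302.3]
scene white [ 395    0   93   53 1149] [432.1  38.6]
scene white [ 499   45   58   33 1471] [527.2  60.6]
scene white [98 96 13 14 71] [102.9 103.4]
scene white [108  97   7   9  29] [111.  101.4]
scene white [  62  131  135  138 8647] [117.7 201.8]
scene white [ 398  133  109   84 4203] [452.3 173.5]
scene white [ 524  170   36   81 1628] [547.2 199.6]
scene white [327 195  49  32 107] [350.1 210.2]
scene white [379 195  51  42 106] [404.1 215.8]
scene white [ 475  215   85   92 3547] [521.3 257.4]
scene white [338 220  28  21 455] [351.4 229.6]
scene white [327 228  51  47 141] [351.8 251.7]
scene white [381 239  49  37 142] [404.8 258. ]
scene white [ 297  293   97  114 7966] [341.9 349.9]
scene white [ 388  293  116  123 7772] [447.9 349.6]
top yel [413 191  26  26 526] [425.8 203.8]
top yel [358 229  18  19 267] [366.5 238. ]
top white [ 149   47   97   95 6412] [195.6  97.4]
top white [  40   67  112  104 5826] [ 95.4 116.7]
top white [  415   128   132   212 14789] [476.  233.7]
top white [ 96 150 128 130 833] [170.9 202.9]
top white [  0 169   7   9  42] [  2.5 173.1]
top white [   0  188   56   98 2985] [ 20.  238.1]
top white [172 197  34  34 877] [188.3 213.4]
top white [ 97 221  63  59 239] [127.4 250.2]
top white [   6  278  129  139 8860] [ 69.7 347.3]
top white [553 344   7   9  35] [555.  347.7]
top white [512 411  10   9  53] [515.8 415.5]
```

View pics/zp.png

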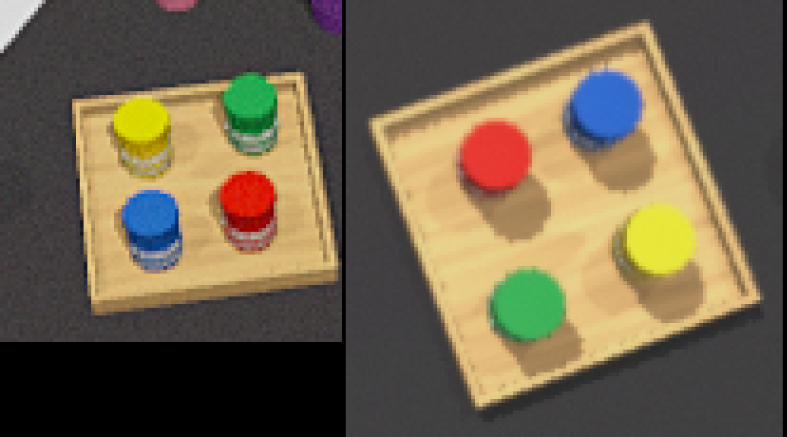

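View pics/z_top_m.png

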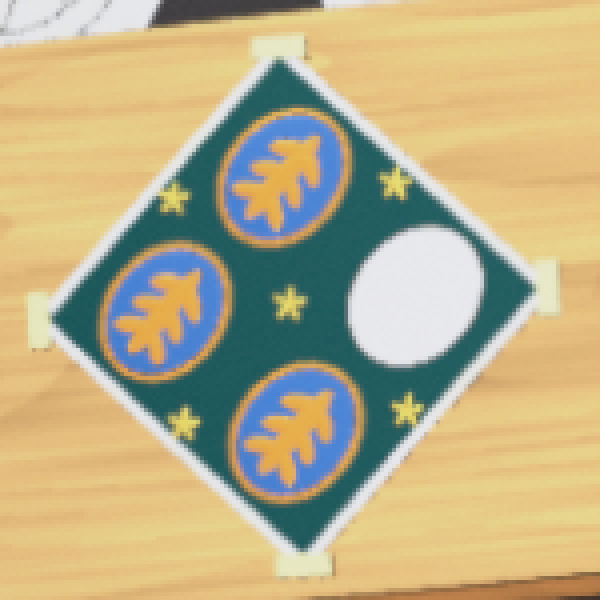

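View pics/z_scene_m.png

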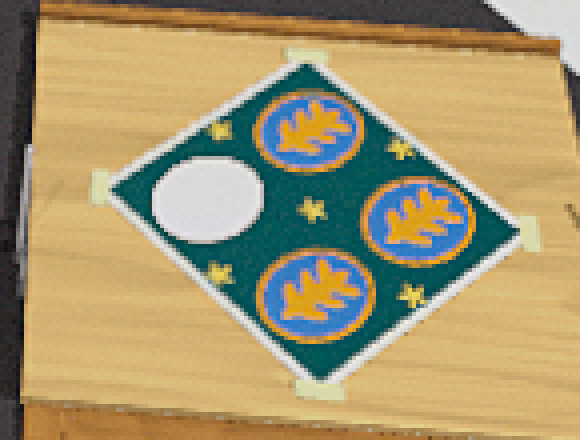

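```bash
python3 - <<'E'
from h import *
d=pickle.load(open("s1.pkl","rb"))
S,T=d["scene"],d["top"]
def meds(s,c):
    x0,y0,x1,y1=c;h=cv2.cvtColor(s["pixels"],cv2.COLOR_RGB2HSV)
    m=cv2.inRange(h,(78,110,20),(100,255,140));k=np.zeros_like(m);k[y0:y1,x0:x1]=m[y0:y1,x0:x1]
    cs,hi=cv2.findContours(k,cv2.RETR_CCOMP,cv2.CHAIN_APPROX_NONE)
    out=[]
    for c,q in zip(cs,hi[0]):
        if q[3]>=0 and cv2.contourArea(c)>250:
            e=cv2.fitEllipse(c);p=e[0];out.append((p,s["pixels"][int(p[1]),int(p[0])]));print(np.round(p,1),np.round(e[1],1),out[-1][1])
    return out
a=meds(S,(300,180,445,290));b=meds(T,(85,140,235,290))
# order by scene: left, top, right, bottom <-> top view: right,bottom,left,top
def pick(l,f):return min(l,key=lambda q:f(q[0]))[0]
A=[pick(a,lambda p:p[0]),pick(a,lambda p:p[1]),pick(a,lambda p:-p[0]),pick(a,lambda p:-p[1])]
B=[pick(b,lambda p:-p[0]),pick(b,lambda p:-p[1]),pick(b,lambda p:p[0]),pick(b,lambda p:p[1])]
P=[]
for p,q in zip(A,B):
    X,g=tri(ray(S,p),ray(T,q));P.append(X);print("med",X.round(4),"gap",g.round(4))
P=np.array(P);n=np.cross(P[2]-P[0],P[3]-P[1]);n/=np.linalg.norm(n)*np.sign(n[2]);print("normal",n.round(3),"slope",np.arccos(n[2]),"sides",[np.linalg.norm(P[i]-P[i-1]).round(4) for i in range(4)])
# pot
X=onz(T,(366.5,238),.066);print("lid from top",X.round(4), "proj scene",proj(S,[X]))
# scene lid: zoom ellipse centre approx (142,115)/3.8+(180,160)
h=cv2.cvtColor(T["pixels"],cv2.COLOR_RGB2HSV)
p=(180+142/3.8,160+114/3.8);print(p,onz(S,p,.066).round(4),tri(ray(S,p),ray(T,(366.5,238))))
for n,c in (("purple",(313,323)),("mug",(309,118)),("pink",(377,317))): print(n,onz(T,c,.07).round(3))
E
```

```text
[378.4 253.3] [25.6 31.7] [220 160  26]
[403.9 235. ] [24.1 30.4] [220 158  31]
[351.5 229.3] [23.2 29.8] [217 218 219]
[125.9 217.4] [33.1 40.9] [230 171  71]
[188.4 213.6] [33.3 41.2] [232 233 236]
[155.5 183.9] [33.3 41.2] [230 176  77]
med [0.5369 0.1051 0.0626] gap 0.0019
med [0.5377 0.1639 0.1257] gap 0.1394
med [0.5257 0.2597 0.0636] gap 0.0013
med [0.6079 0.188  0.0737] gap 0.0016
normal [0.587 0.037 0.809] slope 0.6283312476698688 sides [np.float64(0.1097), np.float64(0.0862), np.float64(0.1149), np.float64(0.1095)]
lid from top [ 0.4815 -0.3258  0.066 ] proj scene [[216.83241156 190.37548777]]
(217.3684210526316, 190.0) [ 0.4798 -0.3245  0.066 ] (array([ 0.48122317, -0.3245948 ,  0.06816988]), np.float64(0.001389977089241821))
purple [ 0.283 -0.197  0.07 ]
mug [ 0.783 -0.189  0.07 ]
pink [ 0.297 -0.346  0.07 ]
```

Request:
arm_command --plan '[0, 0, 0, 0, 0, 7.6, 1, 0, 0, 0, 0, 0, 7.6, 1, 2, -1.2, 0, 0, 0, 0, 1, 4, -2.4, 0, 0, 0, 0, 1, 4, -2.4, 0, 0, 0, 0, 1, 4, -2.4, 0, 0, 0, 0, 1, 4, -2.4, 0, 0, 0, 0, 1, 4, -2.4, 0, 0, 0, 0, 1]'

```text
time: 1.1
tool_pos: [0.3654, -0.3975, 0.2129]
ee_rot: [-3.141, 0.001, 0.0]
wrist_force: [-1.2, -0.5, -0.0]
width: 0.0174
```

Request:
arm_command --plan '[4, -2.4, 0, 0, 0, 0, 1, 4, -2.4, 0, 0, 0, 0, 1, 2, -1.3, 0, 0, 0, 0, 1, 1.7, -1.2, 0, 0, 0, 0, 1, 0, 0, 0, 0, 0, 0, 1, 0, 0, 0, 0, 0, 0, 1]'

```text
time: 1.85
tool_pos: [0.4807, -0.326, 0.2134]
ee_rot: [3.141, 0.001, -0.0]
wrist_force: [-0.2, 0.3, 0.1]
width: 0.0005
```

Request:
arm_command --plan '[0, 0, 2, 0, 0, 0, 1, 0, 0, 4, 0, 0, 0, 1, 0, 0, 3, 0, 0, 0, 1, 0, 0, 1.5, 0, 0, 0, 1, 0, 0, 0, 0, 0, 0, 1, 0, 0, 0, 0, 0, 0, 1]'

```text
time: 2.6
tool_pos: [0.4819, -0.3265, 0.1102]
ee_rot: [3.14, -0.002, 0.0]
wrist_force: [0.2, -0.5, 0.1]
width: 0.0006
```

```bash
cat > look.py <<'E'
import sys
from bench import robot,cams
from h import *
o=robot.get_obs();print(o["time"],o["tool_pos"],o["ee_rot"],o["wrist_force"])
tag=sys.argv[1];out=[];d={}
for n in("scene","top"):
    s=cams.snapshot(n);d[n]=s;im=s["pixels"][:,:,::-1].copy()
    tip=o["tool_pos"]+[0,0,-.008];u=proj(s,[tip])[0];print(n,u.round(1))
    x,y=int(u[0]),int(u[1]);k=cv2.resize(im[max(y-45,0):y+45,max(x-45,0):x+45],(390,390),interpolation=cv2.INTER_NEAREST)
    cv2.circle(k,(int((u[0]-max(x-45,0)+.5)*390/90),int((u[1]-max(y-45,0)+.5)*390/90)),3,(255,0,255),-1);out.append(k)
cv2.imwrite(f"pics/{tag}.png",np.hstack(out));pickle.dump(d,open(tag+".pkl","wb"))
E
python3 look.py a
```

```text
2.6 [ 0.48194357 -0.32645941  0.11024435] [ 3.13956864e+00 -2.23596299e-03  1.48541267e-05] [ 0.23332499 -0.45510223  0.07578004]
scene [215.4 183.6]
top [370.  236.1]
```

View pics/a.png

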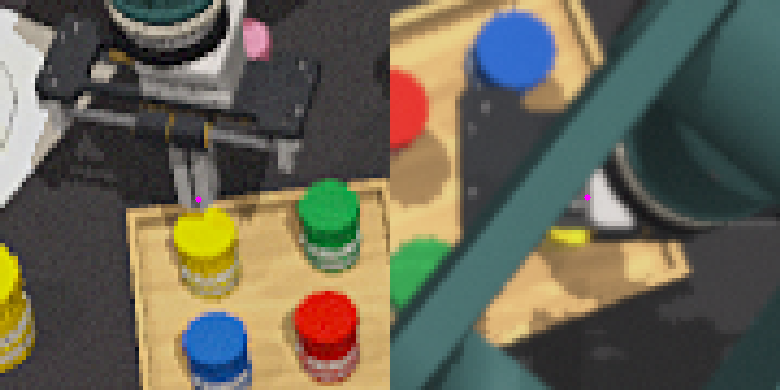

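Request:
arm_command --plan '[0, 0, 1, 0, 0, 0, 1, 0, 0, 0.7, 0, 0, 0, 1, 0, 0, 0.4, 0, 0, 0, 1, 0, 0, 0, 0, 0, 0, 1, 0, 0, 0, 0, 0, 0, 1]'

```text
time: 3.32
tool_pos: [0.4815, -0.3256, 0.0876]
ee_rot: [3.141, -0.0, 0.001]
wrist_force: [0.2, 0.4, 0.1]
width: 0.0001
```

```bash
python3 look.py b
```

```text
3.325 [ 0.48146946 -0.32559816  0.08760634] [ 3.14135160e+00 -2.01867947e-04  5.35567695e-04] [0.23787257 0.36851479 0.13871885]
scene [216.5 187.8]
top [367.6 237.4]
```

View pics/b.png

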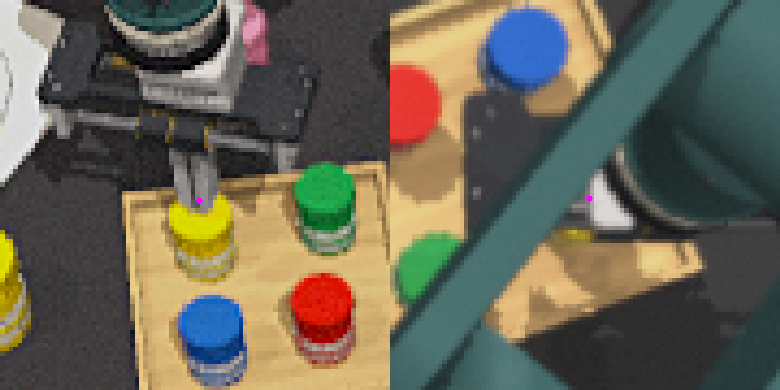

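The fingertips are over the yellow lid's centre at scene pixel (216, 188), about 14 mm above it. I'll hold here.

Request:
arm_command --plan '[0, 0, 0, 0, 0, 0, 1, 0, 0, 0, 0, 0, 0, 1, 0, 0, 0, 0, 0, 0, 1, 0, 0, 0, 0, 0, 0, 1, 0, 0, 0, 0, 0, 0, 1, 0, 0, 0, 0, 0, 0, 1, 0, 0, 0, 0, 0, 0, 1, 0, 0, 0, 0, 0, 0, 1]'

```text
time: 4.42
tool_pos: [0.4814, -0.3255, 0.0875]
ee_rot: [3.142, -0.0, 0.001]
wrist_force: [0.1, 0.7, 0.5]
width: 0.0005
```

Request:
arm_command --plan '[0, 0, 0, 0, 0, 0, 1, 0, 0, 0, 0, 0, 0, 1, 0, 0, 0, 0, 0, 0, 1, 0, 0, 0, 0, 0, 0, 1, 0, 0, 0, 0, 0, 0, 1, 0, 0, 0, 0, 0, 0, 1, 0, 0, 0, 0, 0, 0, 1, 0, 0, 0, 0, 0, 0, 1]'

```text
time: 5.42
tool_pos: [0.4814, -0.3255, 0.0875]
ee_rot: [3.142, -0.0, 0.0]
wrist_force: [0.5, 0.1, 0.2]
width: 0.0007
```

Request:
arm_command --plan '[0, 0, 0, 0, 0, 0, 1, 0, 0, 0, 0, 0, 0, 1, 0, 0, 0, 0, 0, 0, 1, 0, 0, 0, 0, 0, 0, 1, 0, 0, 0, 0, 0, 0, 1]'

```text
time: 6.05
tool_pos: [0.4814, -0.3255, 0.0875]
ee_rot: [3.142, 0.0, 0.001]
wrist_force: [0.1, 0.2, 0.6]
width: 0.0005
```

Request:
arm_command --plan '[0, 0, -1, 0, 0, 0, 1, 0, 0, -3, 0, 0, 0, 1, 0, 0, -4, 0, 0, 0, 1, 0, 0, -3, 0, 0, 0, 1, 0, 0, -1.5, 0, 0, 0, 1]'

```text
time: 6.68
tool_pos: [0.4821, -0.3261, 0.2156]
ee_rot: [3.139, -0.003, 0.001]
wrist_force: [0.6, -0.2, -0.3]
width: 0.0005
```

Request:
arm_command --plan '[0.3, -2, 0, 0, 0, 0, 1, 0.5, -4, 0, 0, 0, 0, 1, 0.5, -4, 0, 0, 0, 0, 1, 0.5, -4, 0, 0, 0, 0, 1, 0.5, -4, 0, 0, 0, 0, 1, 0.5, -4, 0, 0, 0, 0, 1, 0.5, -4, 0, 0, 0, 0, 1, 0.5, -4, 0, 0, 0, 0, 1]'

```text
time: 7.68
tool_pos: [0.5178, -0.0228, 0.2103]
ee_rot: [-3.141, 0.004, 0.001]
wrist_force: [0.4, -0.7, 0.2]
width: 0.0002
```

Request:
arm_command --plan '[0.5, -4, 0, 0, 0, 0, 1, 0.5, -4, 0, 0, 0, 0, 1, 0.4, -3, 0, 0, 0, 0, 1, 0.3, -2.1, 0, 0, 0, 0, 1, 0, 0, 0, 0, 0, 0, 1, 0, 0, 0, 0, 0, 0, 1]'

```text
time: 8.43
tool_pos: [0.5353, 0.1053, 0.2113]
ee_rot: [3.141, 0.002, 0.001]
wrist_force: [1.0, -0.3, -0.3]
width: 0.0009
```

Request:
arm_command --plan '[0, 0, 2, 0, 0, 0, 1, 0, 0, 3, 0, 0, 0, 1, 0, 0, 3, 0, 0, 0, 1, 0, 0, 1.5, 0, 0, 0, 1, 0, 0, 0, 0, 0, 0, 1, 0, 0, 0, 0, 0, 0, 1]'

```text
time: 9.18
tool_pos: [0.537, 0.1053, 0.1189]
ee_rot: [-3.141, -0.002, 0.0]
wrist_force: [-0.5, -0.8, -0.2]
width: 0.0005
```

```bash
python3 look.py c
```

```text
9.175 [0.53702031 0.10530991 0.11889652] [-3.14148899e+00 -2.45407476e-03  7.36851161e-05] [-0.45870514 -0.75034694 -0.19324967]
scene [353.8 221. ]
top [183.1 210.1]
```

View pics/c.png

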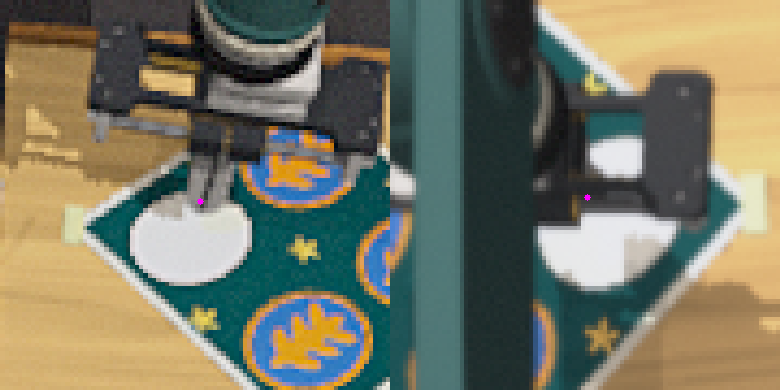

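Request:
arm_command --plan '[0, 0, 1.2, 0, 0, 0, 1, 0, 0, 1, 0, 0, 0, 1, 0, 0, 0.6, 0, 0, 0, 1, 0, 0, 0.3, 0, 0, 0, 1, 0, 0, 0, 0, 0, 0, 1, 0, 0, 0, 0, 0, 0, 1, 0, 0, 0, 0, 0, 0, 1]'

```text
time: 10.15
tool_pos: [0.5364, 0.1055, 0.0869]
ee_rot: [3.142, -0.001, 0.001]
wrist_force: [0.3, 0.1, 0.2]
width: 0.0006
```

```bash
python3 look.py e
```

```text
10.15 [0.53641983 0.10551123 0.08685631] [ 3.14157002e+00 -7.86202968e-04  5.26943104e-04] [0.32828909 0.06817825 0.21577432]
scene [352.2 226.5]
top [186.2 212.7]
```

View pics/e.png

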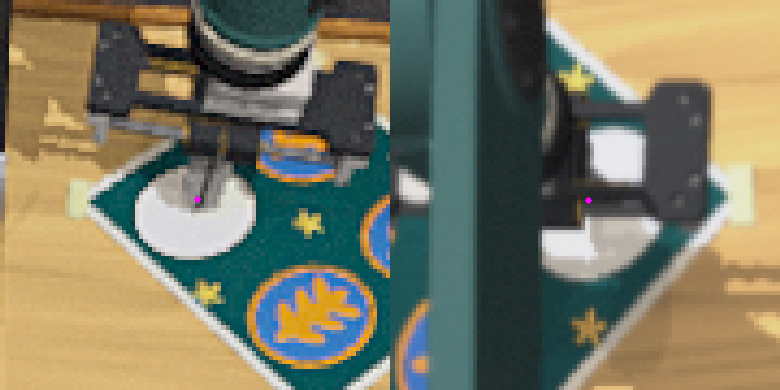

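Request:
arm_command --plan '[0, 0, 0.2, 0, 0, 0, 1, 0, 0, 0, 0, 0, 0, 1, 0, 0, 0, 0, 0, 0, 1, 0, 0, 0, 0, 0, 0, 1, 0, 0, 0, 0, 0, 0, 1, 0, 0, 0, 0, 0, 0, 1, 0, 0, 0, 0, 0, 0, 1, 0, 0, 0, 0, 0, 0, 1]'

```text
time: 11.25
tool_pos: [0.5362, 0.1055, 0.0844]
ee_rot: [3.142, -0.0, 0.001]
wrist_force: [0.3, 0.6, 0.1]
width: 0.0005
```

```bash
python3 - <<'E'
from h import *
from bench import robot,close_job
a=pickle.load(open("s1.pkl","rb"));b=pickle.load(open("e.pkl","rb"))
for n,(x0,y0,x1,y1) in(("scene",(195,165,275,250)),("top",(285,175,400,290))):
    D=cv2.absdiff(cv2.GaussianBlur(a[n]["pixels"],(3,3),0),cv2.GaussianBlur(b[n]["pixels"],(3,3),0))[y0:y1,x0:x1].max(2);print(n,"changed px",(D>50).sum())
o=robot.get_obs();print(o["time"],o["tool_pos"],o["wrist_force"],abs(o["qvel"]).max())
print(close_job())
E
```

```text
scene changed px 0
top changed px 0
11.25 [0.53615007 0.1054861  0.0844381 ] [0.25578808 0.60201458 0.07214612] 0.000896849841086477
the job is handed in; nothing more can be done
None
```

The pointing job is done and handed in at about 11 s. With the fingers shut, the arm pointed straight down at the yellow pot's lid, about 14 mm above it, and kept still for about 2.7 s. It then lifted about 13 cm, crossed to the board and finished over the middle of the blank medallion, with the fingertips about 14 mm above the paper.

**Final checks:**
- Compared with the start, no pixels had changed around the tray and pots in either view.
- The wrist force stayed near zero in every reading (about 1 N at most).
- The arm was still at hand-in, and the measured tip was within about 1 mm of the medallion's middle as I had located it.

**Limits on those checks:**
- The colour mask found only three of the four medallions in each view. My automatic slope figure of 0.63 rad used a false match, so I rejected it.
- Three correctly matched medallions gave a slope of about 0.14 rad, and the blank medallion's rays from the two cameras passed within 2 mm of each other. Both heights are therefore good to about 2 mm.
- The arm partly hid both targets from the top camera while pointing, so there I relied on the earlier measurements and the scene camera.

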